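Stand the red-capped bottle between the weigh boats

ROBOT

A 7-joint arm with a two-finger parallel gripper is mounted at the origin on a cart in front of the work surface, level with it; the furniture and walls round the work are solid. World frame = base frame: x ahead of the robot, y to its left, z up, the work surface at z = 0. Lengths are in m, angles in rad, forces in N, time in s.
With the tool pointing down it reaches from about 0.4 to 0.85 m from the base axis. Payload 10.4 kg.
Tool frame: the origin (TCP) lies at the very end of the fingers, on their centre line; the grasp point (between the pads) lies 19 mm behind it (grasp_offset is the z of the grasp point in the tool frame, in m); z points along the fingers, y is the line along which they close (so a half turn about z gives the same grasp; the last joint's range is limited). The gripper opens to 87 mm and grips with 3 to 60 N. Pads are 19 mm wide; open, the fingers measure 117 mm over their backs; the gripper's body (75 mm by 190 mm) begins 51 mm behind the grasp point.
Start: joints at [1.305, 0.332, -0.065, 1.46, 0.022, 1.35, -0.088], TCP at [0.15, -0.607, 0.223] pointing down, gripper open.
Joint ranges: [-2.6, 2.6], [-0.5, 2.12], [-1.47, 1.34], [0.16, 2.42], [-1.27, 4.41], [0.06, 2.06], [-2.6, 2.6]. Speed limits (rad/s): [2.22, 2.22, 2.79, 2.79, 3.14, 3.14, 3.14].

INTERFACE

Orientations are given as [roll, pitch, yaw] about the fixed x, y, z axes, in that order (R = Rz(yaw) Ry(pitch) Rx(roll)).
In Python, from bench import get_obs, snapshot, job_done, boxes_of, outline_of, tip_of, grasp_offset gives the robot as it stands. The module is installed in compiled form; this text tells all that it offers.
- The arm moves only by the tool move_arm, never from a script. Its argument "deltas" is text: rows parted by semicolons, each of 5 numbers parted by spaces: the closure in counts, from 0 (fully open) to 255 (shut), then the shift along the tool's x, y, z in cm, then the turn about the tool's z in degrees. A call has exactly 5 rows; each row is the pose to reach, as a shift and turn from the pose commanded when the call began, along the tool's axes at that moment; what a row does not reach only later rows make up. A row lasts 1/10 s, in which the tool goes at most 50 mm and 8.59 degrees, less where a joint would pass 70% of its speed; a pose out of reach is approached as far as the arm can. A call with a gripper value outside its range is refused whole. The fingers move at their own pace and stop on an object; "squeeze" is the grip in N (left out, the last holds). Time passes only in rows, so rows that repeat a pose let the fingers close, or fill a call up. It gives the time, the measured TCP pose, the force, the opening and the grip force at its end, in the units of the state.
- get_obs(): the state, without advancing time (a new reading comes with each control period).
- snapshot(name): name is "side" or "top"; returns a dict with "frame" (400x640x3 uint8, red, green, blue), "fx", "fy", "cx", "cy" (pixels), "k1" (the pictures are not rectified: a ray, as slopes to the right and down, at radius r is drawn at 1 + k1 r^2 times it, then the intrinsics apply), "R" (3x3) and "t" (3): a world point X has camera coordinates R X + t. Camera axes: x right, y down, z forward; pixel columns grow to the right and rows downward; lengths in m; the calibration is good to about 2 mm. A picture is of the moment at which its call begins. There is no depth.
- job_done(): hands the job in; it is judged then, once.
Trained networks look in a picture, given as the dict that the camera call returned (one of the last four; its "shot" number tells which), for a name from the list of things; names that differ only in an ending like _2 or _b are one class to them, and where a whole thing is asked for, a point or a joint stands for the part that bears it (a point fixed in the world has none). Each returns a list of dicts, best first, with "confidence" (0 to 1); they miss things now and then, are a little off and sometimes report something else, mostly with a low value. They report only what shows in the picture. A call takes as long as a camera call. They do not tell look-alikes from the thing itself.
- boxes_of(picture, thing): "rect" ([left, top, right, bottom] in pixels, round what is visible of it).
- outline_of(picture, thing): "mask" (400x640 bool, what is visible of it) and "rect" ([left, top, right, bottom] in pixels, round what is visible of it).
- tip_of(picture, thing): "pixel" ([column, row] in pixels: a listed point, or the origin of a listed thing).
The state is a dict: "time_s": time; "joint_pos": joint angles; "joint_vel": joint speeds; "effort": joint torques, N m; "eef_pos": TCP position; "tool_rot": TCP orientation; "contact_force": force on the tool from outside, world axes, zero at the start; "torque": the same for the moment, N m; "finger_gap": finger opening in m; "grip_force": force on a finger pad.
Only numpy, scipy, OpenCV 4.12 (cv2) and the standard library are available. Lean on these libraries where they do the work, as an engineer would, in place of code of your own. Each camera call takes 0.05 s, during which the arm holds its last target. There are 200 camera calls.

TASK

Three small bottles stand on the right front part of the worktop: take the brown one with the red cap and stand it upright on the worktop exactly halfway between the two white weigh boats in the open middle of the worktop, in line with their centres, ready for portioning into both. Keep it upright on the way, and leave the two boats and the front black-capped bottle where they stand.

Things in the scene. Friction and masses are not known exactly. Their poses are not given: they have to be found in the camera images.
- red_bottle: Brown reagent bottle with a RED cap, one of three bottles at the right front (those at the back under the wall shelf are fixed, not meant); upright, loose, about 0.09 kg. Round body 48 mm in diameter, straight sides from foot to 55 mm high, then a narrowing shoulder; fixed cap 28 mm in diameter from 73 to 93 mm high. Origin at the centre of its underside, z up along its axis.
- black_bottle: Bystander: brown bottle of the same shape and size with a BLACK cap, at the right front. Origin at the centre of its underside, z up. It, the red-capped bottle and a smaller white bottle with a blue cap (42 mm in diameter, 80 mm high) stand in changing order to the right of the weigh boats, their axes at least 105 mm apart.
- boat_left: White square weigh boat (shallow tray, 76 x 76 mm, 15 mm high, 0.03 kg), loose, the left one (larger y) of the two in the middle of the worktop (those at the far left end are fixed, not meant). Origin at the centre of its underside, z up; its own -y axis points to the centre of the right boat, 240 mm away centre to centre.
- boat_right: White square weigh boat of the same size (76 x 76 x 15 mm, 0.03 kg), loose on the worktop, the right one (smaller y) of the two. Origin at the centre of its underside, z up. It may be turned a little relative to the left boat. Nothing stands between the two boats.
Things that resemble listed ones, but are neither listed nor needed, are in the scene too. Leave any green look-alike of the red_bottle alone. Leave any blue look-alike of the boat_left alone.

How it is judged:
At the end, for the whole second after the job is handed in: The red-capped bottle stands upright (within 0.1 rad) and at rest on the worktop, within 20 mm of the midpoint of the two boats both along and across the line of their centres; both boats are within 15 mm and the black-capped bottle within 20 mm of where they started (y of red_bottle in the frame of boat_left between -0.14 and -0.1 m and x of red_bottle in the frame of boat_left between -0.02 and 0.02 m and height (world z) of red_bottle below 0.006 m and angle between red_bottle's own z axis and vertical below 0.1 rad and linear speed of red_bottle below 0.02 m/s and distance of each of boat_left, boat_right from where it was at the start of the episode below 0.015 m and distance of black_bottle from where it was at the start of the episode below 0.02 m); the robot touches nothing.
It fails at once if the red-capped bottle is tipped by more than 0.6 rad (angle between red_bottle's own z axis and vertical above 0.6 rad).
It fails at once if a weigh boat is moved by more than 15 mm (distance of any of boat_left, boat_right from where it was at the start of the episode above 0.015 m).
It fails at once if the black-capped bottle is moved by more than 20 mm (distance of black_bottle from where it was at the start of the episode above 0.02 m).
It also fails if it takes over 40 s, if anything falls off the work surface, if the arm or the gripper's body presses on something with over 40 N, if the wrist force passes 120 N, or if a joint passes its speed limit or range.

## Working session

There is one attempt and no reset: what is moved stays moved. The work goes in short steps, Python scripts to look and compute and a tool call to move; the robot and the scene stay as the last step left them, time stands still between calls to the robot, and variables do not carry over. Pictures are saved under pics/ and viewed, at most 10 in all, crops included, and the job is handed in when it is done.

Besides the shell and the picture viewer there is one more tool, called as name(argument=value, ...) on one line, values as JSON. move_arm: Moves the arm, as the interface text tells. Its arguments: {"type":"object","properties":{"deltas":{"type":"string"},"squeeze":{"type":"number"}},"required":["deltas"]}

```bash
mkdir -p pics; cat > h.py <<'E'
import numpy as np, cv2
from bench import *
def ray(p,px):
    K=np.array([[p['fx'],0,p['cx']],[0,p['fy'],p['cy']],[0,0,1]],float)
    d=cv2.undistortPoints(np.array([[px]],float),K,np.array([p['k1'],0,0,0.]))[0,0]
    R=np.array(p['R']);c=-R.T@np.array(p['t']);return c,R.T@np.array([*d,1.])
def at(p,px,z):
    c,d=ray(p,px);return c+d*(z-c[2])/d[2]
def save(p,n,r=None,s=1):
    f=p['frame'][:,:,::-1]
    if r: f=f[r[1]:r[3],r[0]:r[2]]
    cv2.imwrite('pics/'+n,cv2.resize(f,None,fx=s,fy=s,interpolation=cv2.INTER_CUBIC))
E
python3 - <<'E'
from h import *
np.set_printoptions(precision=3,suppress=True)
o=get_obs();print(o['eef_pos'],o['tool_rot'],o['time_s'],o['finger_gap'],grasp_offset)
a=[]
for n in('top','side'):
    p=snapshot(n);save(p,n+'0.png');c,_=ray(p,(320,200));print(n,c)
    a.append(cv2.resize(p['frame'],None,fx=1,fy=1))
    for t in('red_bottle','boat_left','black_bottle'):
        for q in tip_of(p,t): print(t,'tip',np.array(q['pixel']),q['confidence'],at(p,q['pixel'],0))
        for q in boxes_of(p,t): print(t,'box',np.array(q['rect']),q['confidence'])
E
```

```text
[ 0.15  -0.606  0.222] [-3.14   0.     0.243] 0.0 0.08714874447636078 -0.0187
top [ 0.276 -0.056  1.221]
red_bottle tip [365.7 245.5] 0.61 [ 0.363 -0.177  0.   ]
red_bottle tip [383.3 224.9] 0.57 [ 0.431 -0.234  0.   ]
red_bottle box [359.  235.  371.5 254.8] 0.66
red_bottle box [375.9 214.  393.3 232.6] 0.56
boat_left tip [233.1 200. ] 0.97 [0.505 0.259 0.   ]
boat_left tip [219.1 243.6] 0.56 [0.36  0.296 0.   ]
boat_left box [218.4 187.2 246.  210.3] 0.97
boat_left box [204.9 227.4 231.4 255.7] 0.71
black_bottle tip [431.9 223.2] 0.82 [ 0.439 -0.391  0.   ]
black_bottle tip [229.9 199.1] 0.23 [0.508 0.27  0.   ]
black_bottle box [425.3 214.7 447.1 229.9] 0.76
side [0.122 0.917 0.735]
red_bottle tip [358.1 178.8] 0.89 [ 0.433 -0.236  0.   ]
red_bottle box [366.  168.9 384.8 197.2] 0.75
red_bottle box [351.4 154.1 366.3 185.6] 0.64
boat_left tip [264.4 278. ] 0.69 [0.509 0.266 0.   ]
boat_left tip [315.7 305.1] 0.67 [0.366 0.3   0.   ]
boat_left box [297.8 286.3 332.6 312.5] 0.89
boat_left box [247.9 260.1 286.3 289.4] 0.61
boat_left box [351.2 154.5 367.7 181.3] 0.18
black_bottle tip [372.4 154.9] 0.88 [ 0.432 -0.406  0.   ]
black_bottle box [364.5 133.3 378.6 158.4] 0.6
```

View pics/top0.png

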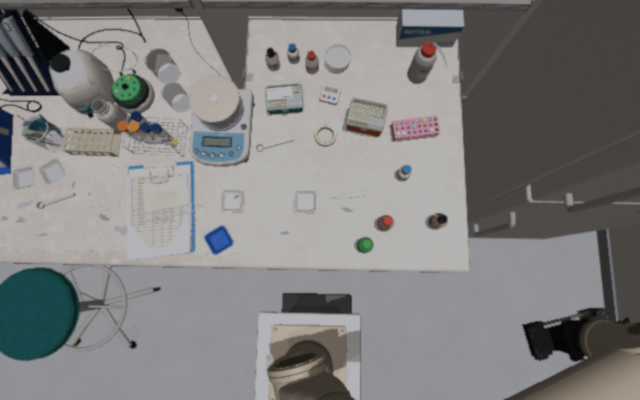

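View pics/side0.png

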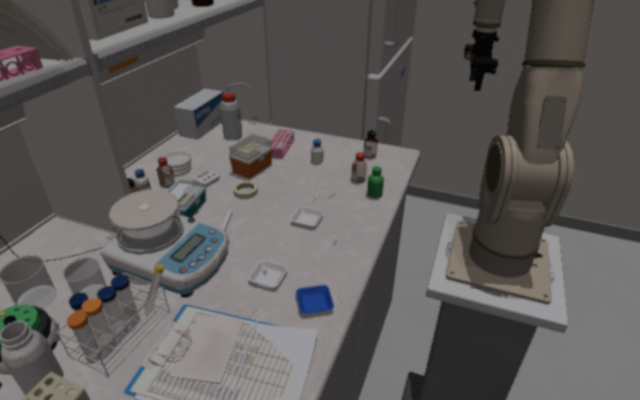

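Candidates: red cap (top 386,222; side 359,165) is the brown bottle wanted. Green (365,245), black (438,221) and blue cap (405,172) are others. The white boats are at top (233,200) and (305,201); the blue one at (219,240) is a look-alike.

```bash
python3 - <<'E'
from h import *
np.set_printoptions(precision=3,suppress=True)
P={n:snapshot(n) for n in('top','side')}
im=[]
for n,r in(('top',(190,150,460,265)),('side',(230,110,430,330))):
    p=P[n];f=p['frame'][r[1]:r[3],r[0]:r[2],::-1];s=400/max(f.shape[:2])
    im.append(cv2.resize(f,None,fx=s,fy=s,interpolation=cv2.INTER_CUBIC))
    hsv=cv2.cvtColor(p['frame'],cv2.COLOR_RGB2HSV)
    for t in('red_bottle','boat_left','boat_right'):
        for q in outline_of(p,t)[:4]:
            m=q['mask'];mo=cv2.moments(m.astype(np.uint8),True)
            if mo['m00']<5: continue
            c=np.array([mo['m10'],mo['m01']])/mo['m00'];z=.045 if t[0]=='r' else .009
            col=np.median(p['frame'][m],0)
            red=m&((hsv[...,0]<8)|(hsv[...,0]>172))&(hsv[...,1]>130)&(hsv[...,2]>90)
            x=''
            if red.sum()>5 and t[0]=='r':
                ys,xs=np.nonzero(red);x=('cap',xs.mean(),ys.mean(),at(p,(xs.mean(),ys.mean()),.087))
            print(n,t,round(q['confidence'],2),c,col,at(p,c,z),x)
        print(n,t,'tips',[(np.round(q['confidence'],2),at(p,q['pixel'],0)[:2]) for q in tip_of(p,t)])
h=max(i.shape[0] for i in im)
cv2.imwrite('pics/crop.png',np.hstack([cv2.copyMakeBorder(i,0,h-i.shape[0],0,0,cv2.BORDER_CONSTANT) for i in im]))
E
```

```text
top red_bottle 0.71 [385.08  223.067] [110.5  71.   62. ] [ 0.431 -0.233  0.045] ('cap', np.float64(387.46268656716416), np.float64(220.76119402985074), array([ 0.432, -0.234,  0.087]))
top red_bottle 0.61 [364.442 245.004] [ 62.5 116.   72. ] [ 0.361 -0.169  0.045] 
top red_bottle tips [(np.float64(0.71), array([ 0.365, -0.172])), (np.float64(0.63), array([ 0.434, -0.227]))]
top boat_left 0.66 [217.526 240.018] [ 49.  86. 151.] [0.371 0.3   0.009] 
top boat_left tips [(np.float64(0.71), array([0.371, 0.292])), (np.float64(0.68), array([0.505, 0.26 ]))]
top boat_right 0.57 [305.209 201.332] [170.5 169.  171. ] [0.502 0.021 0.009] 
top boat_right 0.21 [384.921 223.163] [107.  71.  61.] [ 0.435 -0.238  0.009] 
top boat_right tips [(np.float64(0.85), array([0.506, 0.028])), (np.float64(0.29), array([ 0.439, -0.387]))]
side red_bottle 0.96 [375.009 183.729] [31. 58. 36.] [ 0.359 -0.157  0.045] 
side red_bottle 0.82 [358.859 169.379] [89. 74. 71.] [ 0.427 -0.22   0.045] ('cap', np.float64(360.0), np.float64(154.5), array([ 0.432, -0.238,  0.087]))
side red_bottle tips [(np.float64(0.61), array([ 0.362, -0.166]))]
side boat_left 0.73 [267.274 272.586] [142. 139. 140.] [0.506 0.256 0.009] 
side boat_left 0.58 [313.909 298.485] [ 29.  59. 118.] [0.374 0.291 0.009] 
side boat_left tips [(np.float64(0.81), array([0.369, 0.297])), (np.float64(0.78), array([0.502, 0.273])), (np.float64(0.68), array([ 0.433, -0.391]))]
side boat_right 0.98 [306.185 216.468] [137. 134. 135.] [0.505 0.019 0.009] 
side boat_right tips [(np.float64(0.92), array([0.501, 0.023]))]
```

View pics/crop.png

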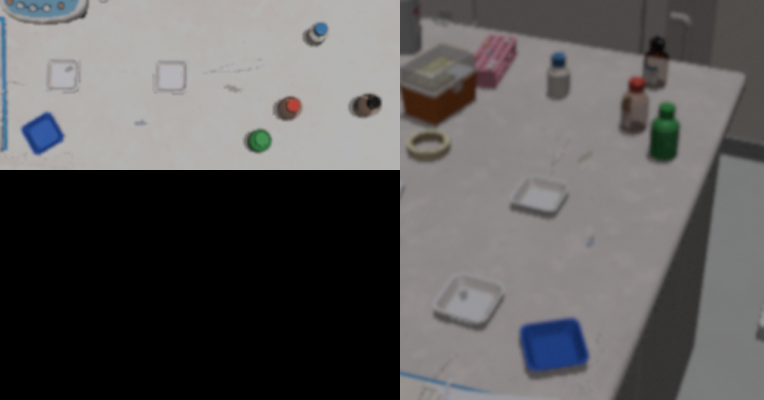

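The crop confirms it: the brown bottle with the red cap stands at about (0.432, -0.235). The boats are at (0.505, 0.260) and (0.503, 0.021), 239 mm apart, and the midpoint is (0.504, 0.1405). I'll go above the bottle now, turned so that the green look-alike stays clear.

move_arm(deltas="0 3.6 -2.9 0 -8; 0 7.2 -5.8 0 -16; 0 10.9 -8.7 0 -24; 0 14.5 -11.7 0 -32; 0 18.1 -14.6 0 -40", squeeze=15)

```text
time_s: 1.9
eef_pos: [0.2917, -0.4198, 0.2228]
tool_rot: [3.141, 0.0, 0.947]
contact_force: [0.4, -0.6, 0.0]
finger_gap: 0.0871
grip_force: 0.0
```

move_arm(deltas="0 4.6 0.1 0 -8; 0 9.3 0.2 0 -16; 0 13.9 0.3 0 -24; 0 18.6 0.4 0 -32; 0 23.2 0.5 0 -40")

```text
time_s: 2.4
eef_pos: [0.4325, -0.2353, 0.2229]
tool_rot: [3.141, 0.001, 1.645]
contact_force: [0.4, 0.2, -0.7]
finger_gap: 0.0871
grip_force: 0.0
```

```bash
python3 - <<'E'
from h import *
np.set_printoptions(precision=4,suppress=True)
o=get_obs();e=np.array(o['eef_pos']);y=o['tool_rot'][2];print(e,o['tool_rot'],o['joint_pos'])
p=snapshot('side');q=snapshot('top')
cv2.imwrite('pics/above.png',np.hstack([cv2.resize(k['frame'][80:240,250:470,::-1] if i==0 else k['frame'][120:280,320:480,::-1],(390,390)) for i,k in enumerate((p,q))]))
for k in(p,q):
    hsv=cv2.cvtColor(k['frame'],cv2.COLOR_RGB2HSV)
    m=((hsv[...,0]<8)|(hsv[...,0]>172))&(hsv[...,1]>130)&(hsv[...,2]>90)
    n,l,s,c=cv2.connectedComponentsWithStats(m.astype(np.uint8))
    for i in range(1,n):
        w=at(k,c[i],.087)
        if s[i,4]>5 and abs(w[0]-.432)<.06 and abs(w[1]+.235)<.06:
            d=w-e;print(k is p,c[i],s[i],w,'tool dx,dy',d[0]*np.cos(y)+d[1]*np.sin(y),d[0]*np.sin(y)-d[1]*np.cos(y))
E
```

```text
[ 0.4325 -0.2353  0.2229] [3.141  0.0009 1.6447] [ 0.9114  0.0708 -0.5245  1.7782  0.0373  1.3013  0.452 ]
True [359.8333 153.8333] [359 153   3   3   6] [ 0.4333 -0.2416  0.087 ] tool dx,dy -0.006422457557520703 0.00030019418304054685
False [384.1111 220.3333] [383 219   3   4   9] [ 0.4334 -0.2239  0.087 ] tool dx,dy 0.011307048430014023 0.0017239511736513446
```

View pics/above.png

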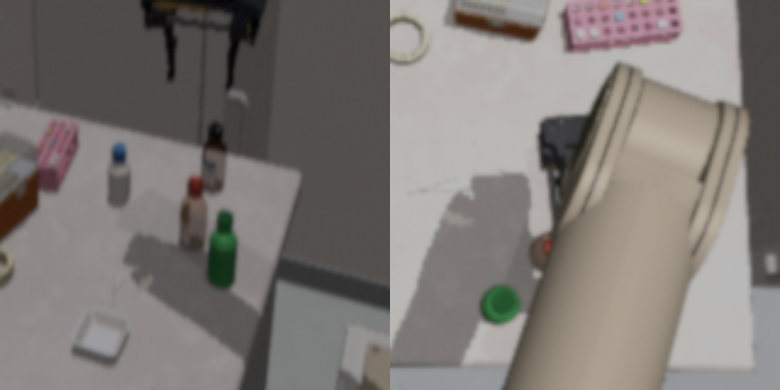

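The side view has the fingers straddling the bottle at crop (195,215), clear of the green one at (222,250). In the top view the arm covers the bottle. Next I descend to a grasp height of about 47 mm.

move_arm(deltas="0 0 0 4.5 0; 0 0 0 9 0; 0 0 0 13 0; 0 0 0 16 0; 0 0 0 18 0")

```text
time_s: 3.0
eef_pos: [0.4302, -0.2368, 0.0403]
tool_rot: [-3.14, -0.001, 1.638]
contact_force: [0.5, -0.4, 0.5]
finger_gap: 0.0868
grip_force: 0.0
```

move_arm(deltas="0 0 0 1.5 0; 0 0 0 1.5 0; 80 0 0 1.5 0; 100 0 0 1.5 0; 120 0 0 1.5 0")

```text
time_s: 3.5
eef_pos: [0.4321, -0.2374, 0.0285]
tool_rot: [3.14, 0.001, 1.639]
contact_force: [0.6, -0.5, -1.0]
finger_gap: 0.0704
grip_force: 0.0
```

move_arm(deltas="140 0 0 0 0; 160 0 0 0 0; 180 0 0 0 0; 200 0 0 0 0; 200 0 0 0 0", squeeze=15)

```text
time_s: 4.0
eef_pos: [0.4318, -0.237, 0.0277]
tool_rot: [3.141, 0.0, 1.639]
contact_force: [0.6, -0.1, 2.2]
finger_gap: 0.047
grip_force: 15.0
```

move_arm(deltas="200 0 0 -1 0; 200 0 0 -3 0; 200 0 0 -5.5 0; 200 0 0 -8 0; 200 0 0 -10 0")

```text
time_s: 4.5
eef_pos: [0.4317, -0.2369, 0.1295]
tool_rot: [3.141, 0.001, 1.639]
contact_force: [0.6, -0.4, -0.4]
finger_gap: 0.0474
grip_force: 15.0
```

```bash
python3 - <<'E'
from h import *
o=get_obs();print(o['eef_pos'],o['tool_rot'],o['finger_gap'],o['grip_force'])
p=snapshot('side');save(p,'lift.png',(260,60,460,210),3)
E
```

```text
[ 0.43173715 -0.2368523   0.12951819] [3.14079242e+00 5.69251331e-04 1.63929759e+00] 0.04741958981987743 14.99997668695869
```

View pics/lift.png

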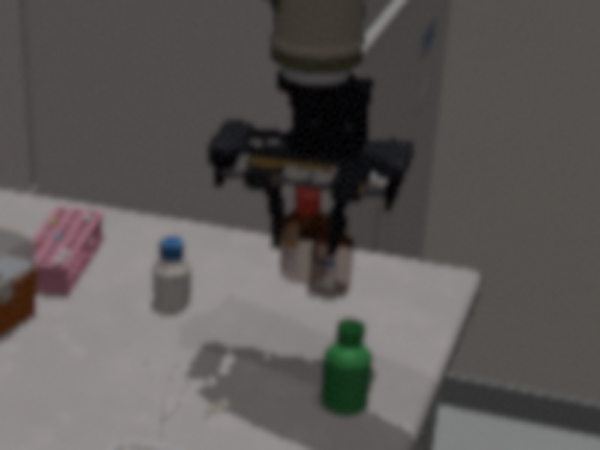

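The bottle hangs upright between the fingers, cap at crop (308,200), and the black and green bottles haven't moved. Now I carry it to the midpoint.

move_arm(deltas="200 1 0.3 0 0; 200 3 0.8 0 0; 200 6 1.6 0 0; 200 9 2.4 0 0; 200 12 3.2 0 0")

```text
time_s: 5.05
eef_pos: [0.4546, -0.1129, 0.1265]
tool_rot: [-3.14, -0.001, 1.639]
contact_force: [-0.4, -0.8, -1.0]
finger_gap: 0.047
grip_force: 15.0
```

move_arm(deltas="200 3 0.8 0 0; 200 6 1.6 0 0; 200 9 2.4 0 0; 200 12 3.2 0 0; 200 15 4 0 0")

```text
time_s: 5.55
eef_pos: [0.484, 0.0394, 0.1266]
tool_rot: [-3.14, -0.0, 1.64]
contact_force: [-0.0, -0.3, -1.3]
finger_gap: 0.0471
grip_force: 15.0
```

move_arm(deltas="200 3 0.8 0 0; 200 6 1.6 0 0; 200 8 2.1 0 0; 200 9.5 2.5 0 0; 200 10 2.6 0 0")

```text
time_s: 6.05
eef_pos: [0.5029, 0.1414, 0.1267]
tool_rot: [-3.14, -0.001, 1.642]
contact_force: [-0.1, -0.2, -1.8]
finger_gap: 0.0469
grip_force: 15.0
```

```bash
python3 - <<'E'
from h import *
np.set_printoptions(precision=4,suppress=True)
o=get_obs();print(o['eef_pos'],o['tool_rot'],o['finger_gap'],o['grip_force'],o['time_s'])
p=snapshot('side');save(p,'mid.png',(210,150,370,310),3)
for t in('boat_left','boat_right'):
    for q in outline_of(p,t):
        ys,xs=np.nonzero(q['mask']);print(t,q['confidence'],at(p,(xs.mean(),ys.mean()),.009))
E
```

```text
[0.5029 0.1414 0.1267] [-3.1399 -0.001   1.6422] 0.04686377319108779 15.000015155528672 6.05
boat_left 0.95 [0.506  0.2555 0.009 ]
boat_left 0.84 [0.3737 0.2913 0.009 ]
boat_right 0.84 [0.5005 0.0198 0.009 ]
```

View pics/mid.png

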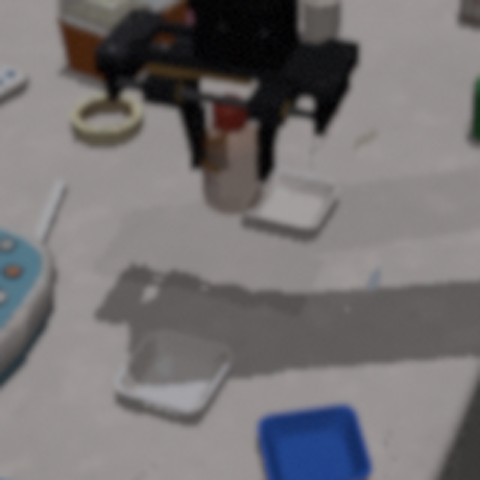

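The bottle hangs upright over the gap, at crop (230,165). The boats are at (290,205) and (175,375), unmoved. Lowering it.

move_arm(deltas="200 -0.2 0 2 0; 200 -0.2 0 5 0; 200 -0.2 0 7.5 0; 200 -0.2 0 8.8 0; 200 -0.2 0 9.4 0")

```text
time_s: 6.7
eef_pos: [0.5036, 0.1359, 0.0325]
tool_rot: [-3.14, 0.001, 1.638]
contact_force: [0.3, 0.1, -0.2]
finger_gap: 0.0471
grip_force: 15.0
```

move_arm(deltas="200 0 0 0.2 0; 200 0 0 0.4 0; 200 0 0 0.5 0; 200 0 0 0.5 0; 200 0 0 0.5 0")

```text
time_s: 7.2
eef_pos: [0.5045, 0.137, 0.0289]
tool_rot: [3.141, 0.0, 1.639]
contact_force: [0.3, -0.0, -1.0]
finger_gap: 0.047
grip_force: 15.0
```

move_arm(deltas="200 0.1 0 0.1 0; 200 0.1 0 0.15 0; 200 0.1 0 0.15 0; 200 0.1 0 0.15 0; 200 0.1 0 0.15 0")

```text
time_s: 7.7
eef_pos: [0.5045, 0.1379, 0.0277]
tool_rot: [3.141, 0.001, 1.639]
contact_force: [-2.2, -1.9, 7.1]
finger_gap: 0.0471
grip_force: 15.0
```

On the worktop (7 N). Releasing gradually.

move_arm(deltas="110 0 0 0 0; 90 0 0 0 0; 60 0 0 0 0; 30 0 0 0 0; 0 0 0 0 0")

```text
time_s: 8.2
eef_pos: [0.5041, 0.1379, 0.027]
tool_rot: [-3.142, 0.0, 1.639]
contact_force: [-0.7, 0.1, 0.2]
finger_gap: 0.0725
grip_force: 0.0
```

move_arm(deltas="0 0 0 0 0; 0 0 0 0 0; 0 0 0 0 0; 0 0 0 -1 0; 0 0 0 -3 0")

```text
time_s: 8.7
eef_pos: [0.5032, 0.1377, 0.0568]
tool_rot: [-3.139, 0.0, 1.639]
contact_force: [1.1, 0.4, 1.4]
finger_gap: 0.087
grip_force: 0.0
```

move_arm(deltas="0 0 0 -3 0; 0 0 0 -7 0; 0 0 0 -11 0; 0 0 0 -15 0; 0 0 0 -15 0")

```text
time_s: 9.2
eef_pos: [0.5064, 0.1392, 0.213]
tool_rot: [3.133, -0.001, 1.64]
contact_force: [0.8, 0.3, -0.3]
finger_gap: 0.0872
grip_force: 0.0
```

move_arm(deltas="0 -4 0 0 0; 0 -8 0 0 0; 0 -12 0 0 0; 0 -16 0 0 0; 0 -18 0 0 0")

```text
time_s: 9.7
eef_pos: [0.5161, -0.0456, 0.207]
tool_rot: [-3.141, 0.001, 1.635]
contact_force: [0.3, 1.2, 0.4]
finger_gap: 0.087
grip_force: 0.0
```

```bash
python3 - <<'E'
from h import *
np.set_printoptions(precision=4,suppress=True)
o=get_obs();print(o['eef_pos'],o['contact_force'],o['finger_gap'],o['time_s'])
for n in('side','top'):
    p=snapshot(n);save(p,'end_'+n+'.png',(200,110,400,310) if n=='side' else (190,140,460,270),2.5)
    hsv=cv2.cvtColor(p['frame'],cv2.COLOR_RGB2HSV)
    for t in('boat_left','boat_right','red_bottle','black_bottle'):
        for q in outline_of(p,t):
            m=q['mask'];ys,xs=np.nonzero(m)
            if len(xs)<5: continue
            x=''
            red=m&((hsv[...,0]<8)|(hsv[...,0]>172))&(hsv[...,1]>130)&(hsv[...,2]>90)
            if t[0]=='r' and red.sum()>4:
                a,b=np.nonzero(red);x=at(p,(b.mean(),a.mean()),.087)
            print(n,t,round(q['confidence'],2),at(p,(xs.mean(),ys.mean()),.009 if 'boat' in t else .045),x)
E
```

```text
[ 0.5161 -0.0456  0.207 ] [0.2789 1.203  0.3811] 0.0869598726776101 9.7
side boat_left 0.78 [0.373  0.2925 0.009 ] 
side boat_left 0.67 [0.5056 0.2565 0.009 ] 
side boat_right 0.9 [0.5035 0.0174 0.009 ] 
side red_bottle 0.8 [ 0.359  -0.1574  0.045 ] 
side red_bottle 0.75 [0.4996 0.149  0.045 ] [0.5042 0.1378 0.087 ]
side black_bottle 0.86 [ 0.4393 -0.3934  0.045 ] 
side black_bottle 0.24 [0.4863 0.2884 0.045 ] 
top boat_left 0.96 [0.5031 0.2633 0.009 ] 
top boat_left 0.79 [0.3711 0.2986 0.009 ] 
top boat_right 0.56 [0.5   0.051 0.009] 
top red_bottle 0.64 [0.5013 0.1394 0.045 ] [0.5026 0.1391 0.087 ]
top red_bottle 0.45 [ 0.3622 -0.1728  0.045 ] 
top black_bottle 0.77 [ 0.4395 -0.3969  0.045 ]
```

View pics/end_side.png

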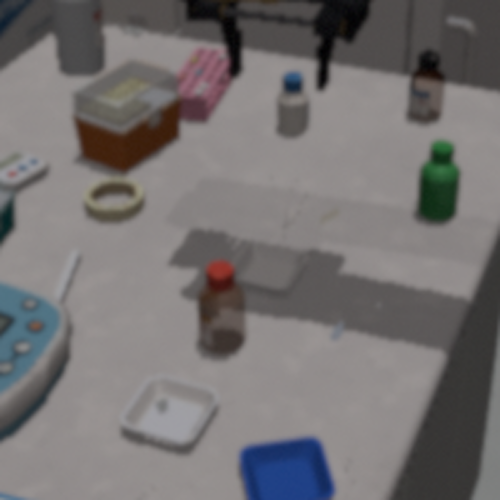

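The bottle stands upright at crop (222,310), about (0.503, 0.139), against the midpoint of (0.504, 0.140). In the side view, both boats and the black-capped bottle are where they were. The top view's boat_right reading of (0.500, 0.051) is off because the arm covers part of it. The gripper touches nothing.

```bash
python3 -c "
from bench import job_done
print(job_done())"
```

```text
the job is handed in; nothing more can be done
None
```

I handed the job in: the red-capped bottle stands upright about 2 mm from the midpoint of the two white boats, and by camera the boats and the black-capped bottle haven't moved; the judge's result was not shown.

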